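Slide the stencil template onto the registration pins

TASK

Slide the blue template off the raised side deck of the drawing station and over the sunken drawing sheet until its two big end holes drop over the two steel pins and it lies flat on the sheet, then let go of it. Keep it sliding low: never raise it more than 25 mm above the deck. Leave the orange template where it is.

Things in the scene. Friction and masses are not known exactly. Their poses are not given: they have to be found in the camera images.
- template_blue: Blue plate 180 (x) x 120 (y) x 5 mm, 0.16 kg, flat on the left or right deck, x within 10 deg of the station's; half a turn makes no difference. Two round 35 mm holes on its x axis, 65 mm either side of centre; small windows. Black bar handle on its centre: 60 mm along x, 16 mm wide along y (grip across this), top 41 mm above the underside. Origin: centre of the underside, z up.
- template_orange: Orange template of the same outline and handle, on the other deck; its 23 mm holes do not fit the pins. Leave it alone. Origin: centre of its underside.
- station: Drawing station, fixed to the desk, yaw within 12 deg. Origin: at desk height midway between the pins; x away from the robot, y left, z up. A wooden deck on each side, from 75 to 225 mm along y and along -y, 260 mm long in x, top 20 mm above the desk. Dark pencil tray at x = 130 to 176 mm, with its contents up to 23 mm high.
- seat (a point): Midway between the two steel pins, on the white sheet of the station's sunken bed (260 x 150 mm, 8 mm above the desk, between the decks). Axes as the station's. The pins stand on its x axis 65 mm either side: 12 mm diameter, tapered tops, 10 mm high, so 2 mm below the decks: a plate kept at deck height clears them.
Mind the look-alikes: they are no part of the job. Of the things like the template_blue, leave any that is turquoise; of the rest the larger one is meant.

How it is judged:
By the outcome, as a careful person would: the job done as asked, in the order asked, and still so for the second after the job is handed in, with the robot touching nothing.
It also fails if it takes over 42 s, if anything falls off the work surface, if the arm or the gripper's body presses on something with over 40 N, if the wrist force passes 120 N, or if a joint passes its speed limit or range.

ROBOT

A 6-joint arm with a two-finger parallel gripper is mounted at the origin on the work surface. World frame = base frame: x ahead of the robot, y to its left, z up, the work surface at z = 0. Lengths are in m, angles in rad, forces in N, time in s.
With the tool pointing down it reaches from about 0.35 to 0.925 m from the base axis. Payload 6.4 kg.
Tool frame: the origin (TCP) lies on the centre line of the jaws, within the pads' length; the fingertips stand 8 mm ahead of it and the grasp point (between the pads) lies 11 mm behind it (ctrl.tip_extent is the distance from the TCP to the fingertips, in m); x points along the fingers, z is the direction in which the jaws open and shut, and the axes are right-handed (so a half turn about x gives the same grasp; the last joint's range is limited). The gripper opens to 94 mm and grips with 3 to 60 N. Pads are 16 mm wide; open, the fingers measure 119 mm over their backs; the gripper's body (75 mm by 177 mm) begins 78 mm behind the grasp point.
Start: joints at [-0.174, 0.245, 1.558, -0, 1.339, -0.174], TCP at [0.65, 0, 0.213] pointing down, gripper open.
Joint ranges: [-3.13, 3.13], [-1.02, 2.26], [0.13, 2.54], [-0.95, 4.09], [0.21, 2.88], [-2.74, 2.74]. Speed limits (rad/s): [2.57, 2.57, 3.14, 3.14, 3.14, 3.14].

INTERFACE

Orientations are given as a 3x3 rotation matrix whose columns are the frame's x, y, z axes.
In Python, from rig import ctrl, imaging gives the robot as it stands.
- The arm moves only by the tool drive_tool, never from a script. Its argument "moves" is one flat list of numbers, 7 for each row, row after row: the turn, a rotation vector about the tool's x, y, z in rad, then the shift along the tool's x, y, z in mm, then the finger opening in mm, from 0 to 94. In form: [ax, ay, az, tx, ty, tz, grip, ax, ay, az, tx, ty, tz, grip, ...]. A call has 1 to 12 rows; each row is the pose to reach, as a shift and turn from the pose commanded when the call began, along the tool's axes at that moment; what a row does not reach only later rows make up. A row lasts 1/8 s, in which the tool goes at most 62.5 mm and 10.7 degrees, less where a joint would pass 70% of its speed; a pose out of reach is approached as far as the arm can. A call with a gripper value outside its range is refused whole. The fingers move at their own pace and stop on an object; "newtons" is the grip in N (left out, the last holds). Time passes only in rows, so rows that repeat a pose let the fingers close. It gives the time, the measured TCP pose, the force and the opening at its end, in the units of the state.
- ctrl.state(): the state, without advancing time (a new reading comes with each control period).
- imaging.capture(name): name is "scene" or "side" or "wrist"; returns a dict with "color" (400x640x3 uint8, red, green, blue), "fx", "fy", "cx", "cy" (pixels), "xyz" and "rotation" of the camera in the world. Camera axes: x right, y down, z forward; pixel columns grow to the right and rows downward; lengths in m; the calibration is good to about 2 mm. A picture is of the moment at which its call begins. There is no depth.
- ctrl.sign_off(): hands the job in, once; it reports no verdict.
The state is a dict: "time_s": time; "qpos": joint angles; "joint_velocities": joint speeds; "joint_torque": joint torques, N m; "tool_pos": TCP position; "tcp_rot": TCP orientation; "force": force on the tool from outside, world axes, zero at the start; "wrist_torque": the same for the moment, N m; "grip_width": finger opening in m.
Only numpy, scipy, OpenCV 4.12 (cv2) and the standard library are available. Lean on these libraries where they do the work, as an engineer would, in place of code of your own. Each camera call takes 0.05 s, during which the arm holds its last target.

## Working session

There is one attempt and no reset: what is moved stays moved. The work goes in short steps, Python scripts to look and compute and a tool call to move; the robot and the scene stay as the last step left them, time stands still between calls to the robot, and variables do not carry over. Pictures are saved under pics/ and viewed, and the job is handed in when it is done.

Besides the shell and the picture viewer there is one more tool, called after "Request:" in YAML: its name, and indented under it one key for each argument. drive_tool: Moves the arm, as the interface text tells. Its arguments: {"type":"object","properties":{"moves":{"type":"array","items":{"type":"number"}},"newtons":{"type":"number"}},"required":["moves"]}

```bash
mkdir -p pics; ls
python3 - <<'E'
from rig import ctrl, imaging
import cv2
for n in("scene","side","wrist"):
    c=imaging.capture(n); cv2.imwrite(f"pics/{n}0.png",c["color"][:,:,::-1]); print(n,c["fx"],c["cx"],c["cy"],c["xyz"],c["rotation"])
print(ctrl.state())
E
```

```text
pics
scene 503.6183042124304 315.8128291872587 202.50631337914396 [1.19255975 0.63738729 0.80204652] [[-0.64376729  0.45246472 -0.61712183]
 [ 0.7651277   0.39321924 -0.50986099]
 [ 0.01197007 -0.80040884 -0.59933498]]
side 477.8684853149043 320.2368562119139 195.66905279651115 [ 0.34988579 -0.65637702  0.6653831 ] [[ 0.99830743 -0.04078357  0.04146049]
 [-0.05811066 -0.67097089  0.7392031 ]
 [-0.00232856 -0.74036124 -0.67220519]]
wrist 335.2488482045402 321.59338717989135 200.0699195098705 [0.65072068 0.06510271 0.38378317] [[ 9.99998426e-01 -4.60259419e-04 -1.71327781e-03]
 [-8.43938162e-04 -9.72900261e-01 -2.31223636e-01]
 [-1.56042557e-03  2.31224719e-01 -9.72899118e-01]]
{'time_s': 0.15, 'qpos': array([-1.74098246e-01,  2.45631465e-01,  1.55871833e+00, -6.40353373e-06,
        1.33871838e+00, -1.74105745e-01]), 'joint_velocities': array([ 1.62938873e-03, -2.18654025e-03, -4.18978539e-03,  2.25196368e-05,
       -1.33496641e-04,  1.14039764e-03]), 'joint_torque': array([ 8.87750393e-04, -4.16263855e+01, -3.14982533e+01,  6.85620052e-02,
        3.16100603e-02, -6.42144232e-05]), 'tool_pos': array([6.49550780e-01, 8.43378243e-05, 2.12621108e-01]), 'tcp_rot': array([[-1.45428917e-03, -8.79511761e-06,  9.99998942e-01],
       [ 2.49451154e-04,  9.99999969e-01,  9.15790114e-06],
       [-9.99998911e-01,  2.49464209e-04, -1.45428693e-03]]), 'force': array([-0.14144395, -0.45059918, -0.99634685]), 'wrist_torque': array([ 0.01032932,  0.00964897, -0.0055875 ]), 'grip_width': 0.0941789305896399}
```

View pics/scene0.png

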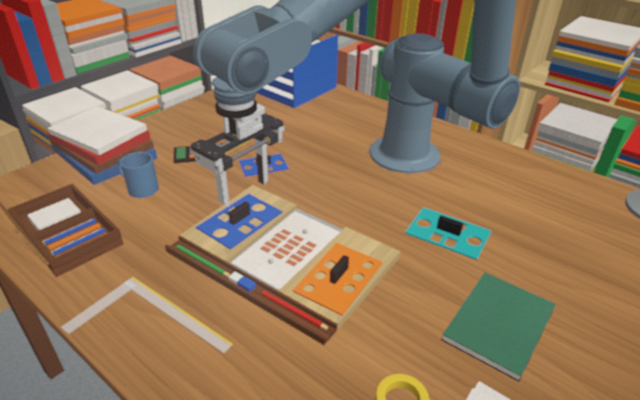

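View pics/side0.png

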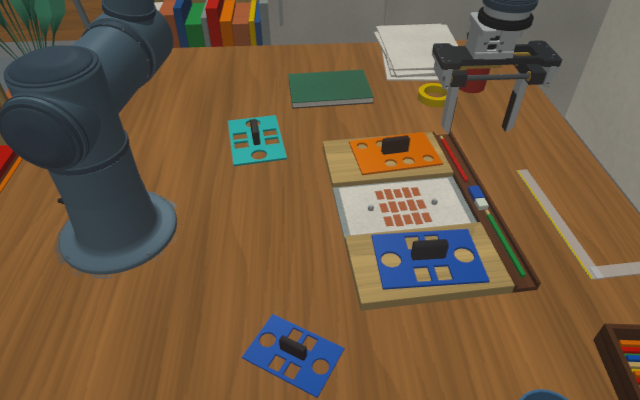

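View pics/wrist0.png

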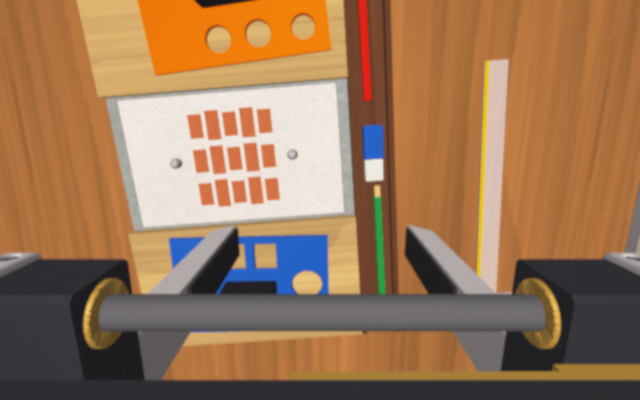

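Scene pictures: the candidates are the blue plate on the right deck (side 430,258), a smaller blue plate on the bare desk (side 293,352) and a turquoise one (side 256,140). The pins are at side (371,208) and (434,202). The deck plate fits, since it is blue, the larger one, and on a deck. I'll confirm this in a crop and measure.

```bash
cat > h.py <<'E'
import numpy as np, cv2
def ray(c,uv,z):
    uv=np.atleast_2d(np.asarray(uv,float)); d=np.c_[(uv[:,0]-c["cx"])/c["fx"],(uv[:,1]-c["cy"])/c["fy"],np.ones(len(uv))]@np.array(c["rotation"]).T
    o=np.array(c["xyz"]); t=(z-o[2])/d[:,2]; return o+t[:,None]*d
def blue(c):
    h=cv2.cvtColor(c["color"],cv2.COLOR_RGB2HSV); return cv2.inRange(h,(108,130,60),(125,255,255))
def plates(c,z=.025,n0=800):
    m=blue(c); cs,hi=cv2.findContours(m,cv2.RETR_CCOMP,cv2.CHAIN_APPROX_NONE)
    for i,k in enumerate(cs):
        if hi[0][i][3]<0 and cv2.contourArea(k)>n0:
            P=ray(c,k[:,0],z)[:,:2]*1000
            r=cv2.minAreaRect(P.astype(np.float32)); print("plate px",k[:,0].mean(0).round(),"rect",np.round(r[0],1),np.round(r[1],1),round(r[2],2))
            j=hi[0][i][2]
            while j>=0:
                if len(cs[j])>8:
                    Q=ray(c,cs[j][:,0],z)[:,:2]*1000; a=cv2.minAreaRect(Q.astype(np.float32)); print("   hole px",cs[j][:,0].mean(0).round(1),np.round(a[0],1),np.round(a[1],1))
                j=hi[0][j][0]
def pins(c,boxes,z=.017):
    for (u,v) in boxes:
        g=cv2.cvtColor(c["color"],cv2.COLOR_RGB2GRAY).astype(float)
        w=g[v-8:v+9,u-8:u+9]; wt=np.clip(165-w,0,None); yy,xx=np.mgrid[v-8:v+9,u-8:u+9]
        p=[(wt*xx).sum()/wt.sum(),(wt*yy).sum()/wt.sum()]; print("pin",np.round(p,1),(ray(c,p,z)[0]*1000).round(1), wt.max())
E
python3 - <<'E'
from rig import ctrl, imaging
from h import *
s=imaging.capture("side"); w=imaging.capture("wrist"); e=imaging.capture("scene")
print("side");plates(s); pins(s,[(371,208),(434,202)])
print("scene");plates(e); pins(e,[(322,227),(271,262)])
print("wrist"); pins(w,[(176,163),(292,154)])
a=cv2.resize(s["color"][120:400,220:540,::-1],(800,700),interpolation=cv2.INTER_CUBIC)[:600]; cv2.imwrite("pics/crop1.png",a)
E
```

```text
side
plate px [294. 355.] rect [ 329.7 -290.9] [ 84.1 124.6] 58.47
   hole px [291.6 370.8] [ 327.3 -319. ] [23.6 20.5]
   hole px [320.2 366.3] [ 368.3 -314.5] [25.1 26.4]
   hole px [276.5 363. ] [ 305.8 -305.7] [24.2 20.7]
   hole px [266.9 339.7] [ 291.2 -267.1] [25.1 27.4]
   hole px [297.9 343.3] [ 334.8 -275.2] [42.3 53.5]
plate px [427. 259.] rect [ 566.9 -122.5] [179.6 121.5] 1.24
   hole px [422.1 274.3] [ 549.1 -159.3] [28.6 34. ]
   hole px [442.7 272.9] [ 585.1 -158.4] [28.8 34.1]
   hole px [390.3 259.7] [ 501.6 -124.8] [36.8 36.4]
   hole px [463.5 255. ] [ 631.  -121.5] [35.5 37.4]
   hole px [425.6 246.7] [572.6 -99.1] [78.6 58.6]
pin [370.6 208. ] [486.5  14.6  17. ] 75.0
pin [433.8 201.9] [614.3  24.5  17. ] 69.0
scene
plate px [238. 220.] rect [ 567.9 -121.3] [175.  116.1] 1.31
   hole px [220.  232.5] [ 632.6 -119.2] [40.4 43.1]
   hole px [244.7 228.8] [584.6 -84.3] [35.  40.8]
   hole px [255.5 221.6] [548.6 -85. ] [41.1 35. ]
   hole px [241.5 211.6] [ 542.6 -142.1] [ 71.6 127.6]
plate px [300.  79.] rect [-324.7 -604.1] [753.5 240.2] 18.22
pin [327.  220.3] [422.3  37.9  17. ] 27.0
pin [276.7 255.4] [596.5  31.8  17. ] 27.0
wrist
pin [178.5 163.8] [493.2  18.8  17. ] 61.0
pin [294.5 155.3] [620.9  28.   17. ] 27.0
```

View pics/crop1.png

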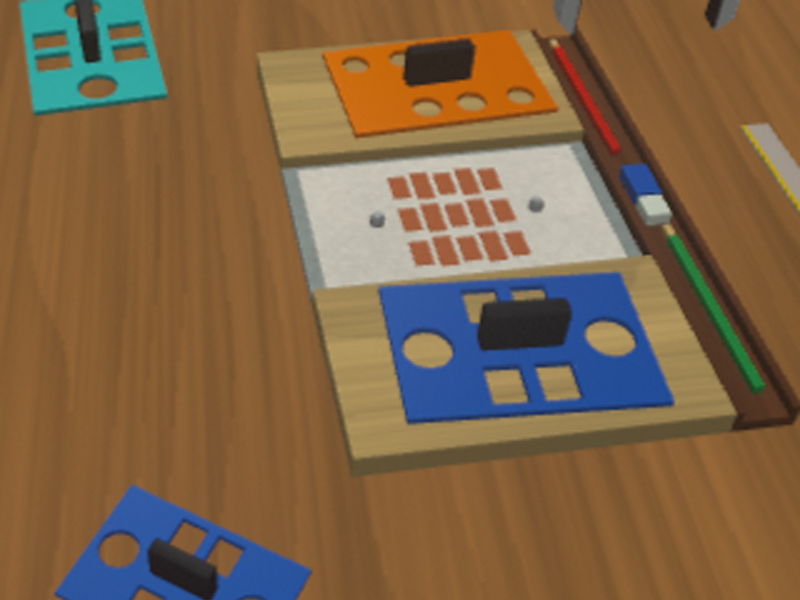

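The crop confirms it. The right-deck plate measures 179.6 x 121.5 mm with 36 mm holes 129.5 mm apart, which matches the description. The other blue plate is only 125 x 84 mm. Blue's centre is about (566.5, -123), yaw 1.4°. The seat is about (550.4, 19.5), yaw 4.4°, with pins 128 mm apart (130 expected). Now I'll move above the handle, turning 88.5° so the jaws grip across it.

Request:
drive_tool:
  moves: [0.17,0,0,10,-14,-10,94,0.34,0,0,20,-28,-20,94,0.51,0,0,30,-42,-30,94,0.68,0,0,42,-56,-40,94,0.85,0,0,54,-70,-50,94,1.02,0,0,66,-84,-58,94,1.19,0,0,78,-98,-66,94,1.36,0,0,90,-110,-74,94,1.5455,0,0,100,-122,-82,94,1.5455,0,0,110,-123,-83,94,1.5455,0,0,110,-123,-83,94]

```text
time_s: 1.68
tool_pos: [0.5665, -0.1225, 0.1026]
tcp_rot: [[-0.002, 1.0, 0.028], [0.001, 0.028, -1.0], [-1.0, -0.002, -0.001]]
force: [-0.4, -0.5, -0.5]
grip_width: 0.0936
```

Run:
```python
from rig import ctrl, imaging
from h import *
s=imaging.capture("side"); w=imaging.capture("wrist")
print(ctrl.state()["tcp_rot"].round(3),ctrl.state()["tool_pos"])
cv2.imwrite("pics/s2.png",s["color"][:,:,::-1]);cv2.imwrite("pics/w2.png",w["color"][:,:,::-1])
```

```text
[[ 0.     1.     0.027]
 [-0.     0.027 -1.   ]
 [-1.     0.     0.   ]] [ 0.56741952 -0.12267101  0.10369378]
```

View pics/s2.png

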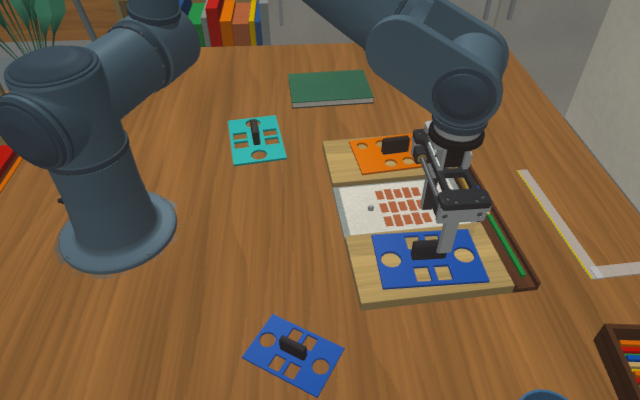

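View pics/w2.png

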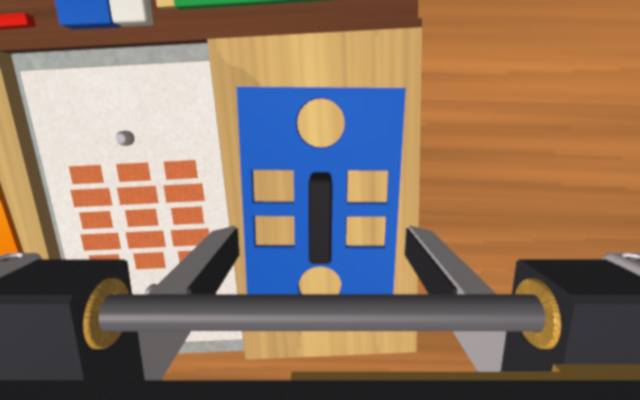

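The wrist view shows the handle (320,218) centred between the fingers and parallel to them. Next I'll descend 65 mm, which puts the fingertips about 5 mm above the plate, and close.

Request:
drive_tool:
  moves: [0,0,0,30,0,0,94,0,0,0,55,0,0,94,0,0,0,65,0,0,94,0,0,0,65,0,0,60,0,0,0,65,0,0,30,0,0,0,65,0,0,8,0,0,0,65,0,0,8,0,0,0,65,0,0,8,0,0,0,65,0,0,8,0,0,0,65,0,0,8]
  newtons: 30

```text
time_s: 3.02
tool_pos: [0.567, -0.123, 0.0384]
tcp_rot: [[-0.0, 1.0, 0.025], [0.0, 0.025, -1.0], [-1.0, -0.0, -0.0]]
force: [-0.5, 0.5, -0.4]
grip_width: 0.0272
```

Request:
drive_tool:
  moves: [0,0,0,0,0,0,8,0,0,0,0,0,0,8,0,0,0,0,0,0,8,0,0,0,0,0,0,8]

```text
time_s: 3.52
tool_pos: [0.567, -0.1228, 0.0384]
tcp_rot: [[-0.0, 1.0, 0.025], [0.0, 0.025, -1.0], [-1.0, -0.0, -0.0]]
force: [0.3, 0.9, 0.1]
grip_width: 0.0159
```

Gripped: the opening of 15.9 mm matches the 16 mm handle. Next I'll lift 4 mm and carry it low to above the seat.

Request:
drive_tool:
  moves: [0,0,0,-4,0,0,8,0,0,0,-4,0,0,8,-0.01,0,0,-4,-2,-20,8,-0.02,0,0,-4,-4,-45,8,-0.03,0,0,-4,-6,-70,8,-0.04,0,0,-4,-8,-95,8,-0.05,0,0,-4,-11,-120,8,-0.051,0,0,-4,-12.5,-137,8,-0.051,0,0,-4,-12.5,-143,8,-0.051,0,0,-4,-12.5,-143,8]

```text
time_s: 4.78
tool_pos: [0.551, 0.0198, 0.0425]
tcp_rot: [[0.0, 0.997, 0.077], [-0.0, 0.077, -0.997], [-1.0, 0.0, 0.0]]
force: [-0.8, -1.0, -2.1]
grip_width: 0.0159
```

Run:
```python
from rig import ctrl, imaging
from h import *
s=imaging.capture("side"); w=imaging.capture("wrist");e=imaging.capture("scene")
print(ctrl.state()["tool_pos"]); plates(s,.029)
for n,c,b in(("s3",s,(130,330,300,560)),("w3",w,(0,400,0,640)),("e3",e,(150,350,150,420))):
    k=c["color"][b[0]:b[1],b[2]:b[3],::-1]; f=min(800/k.shape[1],600/k.shape[0]); cv2.imwrite(f"pics/{n}.png",cv2.resize(k,None,fx=f,fy=f,interpolation=cv2.INTER_CUBIC))
```

```text
[0.55110524 0.01903031 0.0425077 ]
plate px [294. 355.] rect [ 329.8 -293.2] [ 83.6 123.9] 58.47
   hole px [291.6 370.8] [ 327.3 -321.1] [23.5 20.1]
   hole px [320.2 366.3] [ 368.2 -316.6] [24.9 26.2]
   hole px [276.5 363. ] [ 306.1 -307.8] [24.  20.6]
   hole px [266.9 339.7] [ 291.5 -269.5] [24.9 27.2]
   hole px [297.9 343.3] [ 334.9 -277.6] [42.  53.1]
plate px [401. 203.] rect [550.7  18.7] [178.5 122.4] 4.36
   hole px [399.1 214.9] [535.3 -19.4] [29.4 34.8]
   hole px [417.5 213. ] [571.  -16.9] [29.4 34.9]
   hole px [371.  204.1] [485.4  12.8] [38.  37.2]
   hole px [435.5 198. ] [615.   23.1] [35.  37.8]
```

View pics/s3.png

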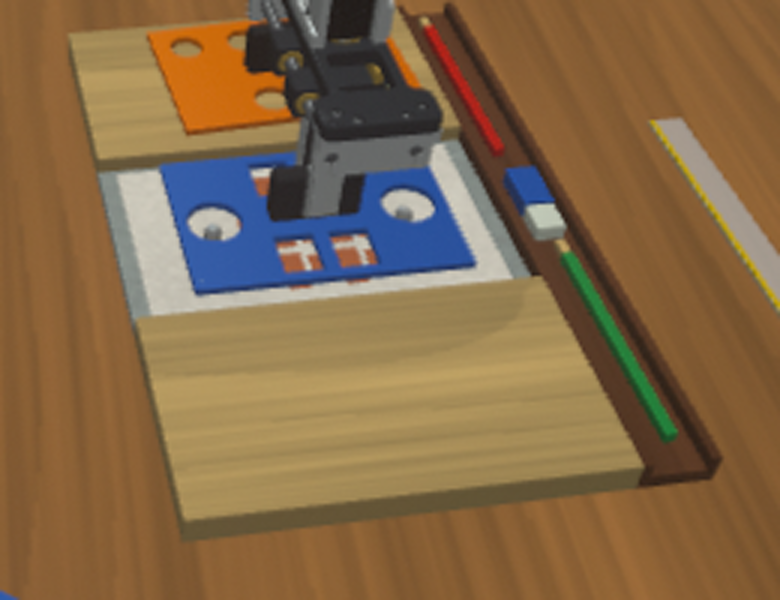

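View pics/w3.png

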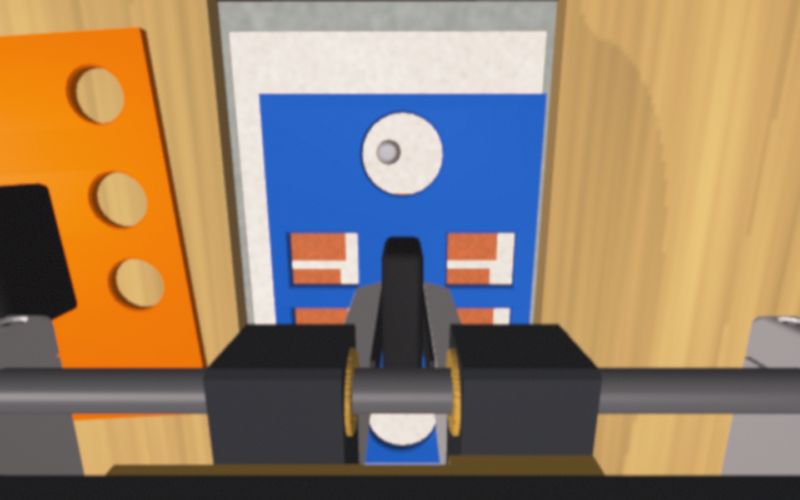

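View pics/e3.png

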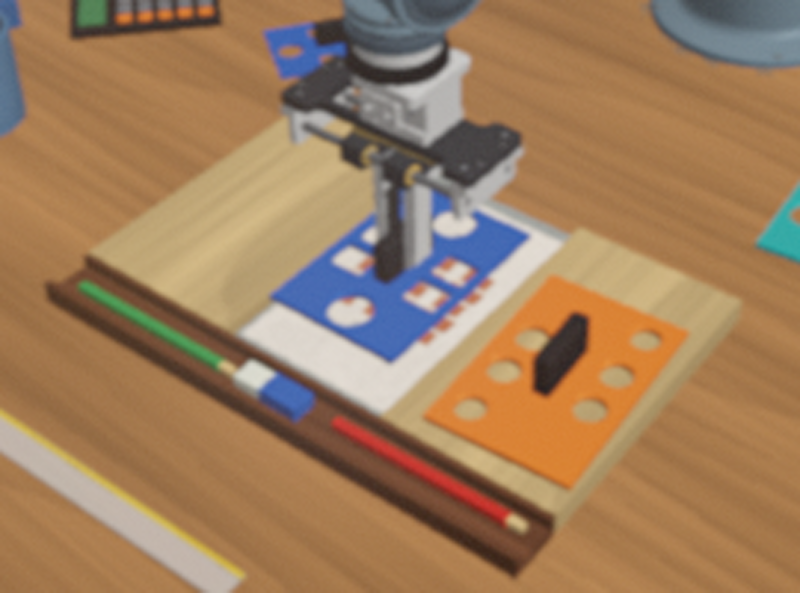

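The plate is level over the sheet with a pin visible in both holes. The wrist view, which is free of lateral parallax, has the pin at (388,152) and the hole centre at (402,153). That is about 6 mm off towards +y, and the sheet margins agree. The side view missed it because I took the pin blob's height too high. I'll shift 5 mm towards +y and lower.

Request:
drive_tool:
  moves: [0,0,0,0,0,-5,8,0,0,0,0,0,-5,8,0,0,0,4,0,-5,8,0,0,0,8,0,-5,8,0,0,0,11,0,-5,8,0,0,0,13,0,-5,8,0,0,0,15,0,-5,8,0,0,0,16,0,-5,8,0,0,0,16,0,-5,8]

```text
time_s: 6.05
tool_pos: [0.5506, 0.0246, 0.0265]
tcp_rot: [[0.0, 0.997, 0.076], [-0.0, 0.076, -0.997], [-1.0, 0.0, 0.0]]
force: [-0.2, -0.0, -1.8]
grip_width: 0.0155
```

Run:
```python
from rig import ctrl, imaging
from h import *
s=imaging.capture("side"); w=imaging.capture("wrist")
print(ctrl.state()["tool_pos"],ctrl.state()["force"]); plates(s,.013,1500)
for n,c,b in(("s4",s,(150,280,320,500)),("w4",w,(0,400,0,640))):
    k=c["color"][b[0]:b[1],b[2]:b[3],::-1]; f=min(800/k.shape[1],600/k.shape[0]); cv2.imwrite(f"pics/{n}.png",cv2.resize(k,None,fx=f,fy=f,interpolation=cv2.INTER_CUBIC))
```

```text
[0.55056628 0.0246258  0.02652059] [ 0.05893472 -0.05973672 -1.72141374]
plate px [294. 355.] rect [ 329.3 -284. ] [ 85.7 127. ] 58.47
   hole px [291.6 370.8] [ 326.8 -312.7] [24.1 20.9]
   hole px [320.2 366.3] [ 368.7 -308.1] [25.5 26.7]
   hole px [276.5 362.9] [ 305.2 -298.9] [24.4 20.7]
   hole px [266.9 339.7] [ 290.1 -259.8] [25.6 27.9]
   hole px [297.9 343.3] [ 334.5 -268. ] [43.1 54.5]
plate px [400. 208.] rect [550.5  23. ] [178.6 121. ] 4.29
   hole px [397.7 218.9] [535.1 -14.5] [29.4 35.3]
   hole px [415.7 217.2] [570.6 -11.6] [29.6 35.3]
   hole px [369.5 208.5] [485.1  17.8] [37.  37.9]
   hole px [433.3 202.3] [614.6  27.7] [35.8 38.8]
```

View pics/s4.png

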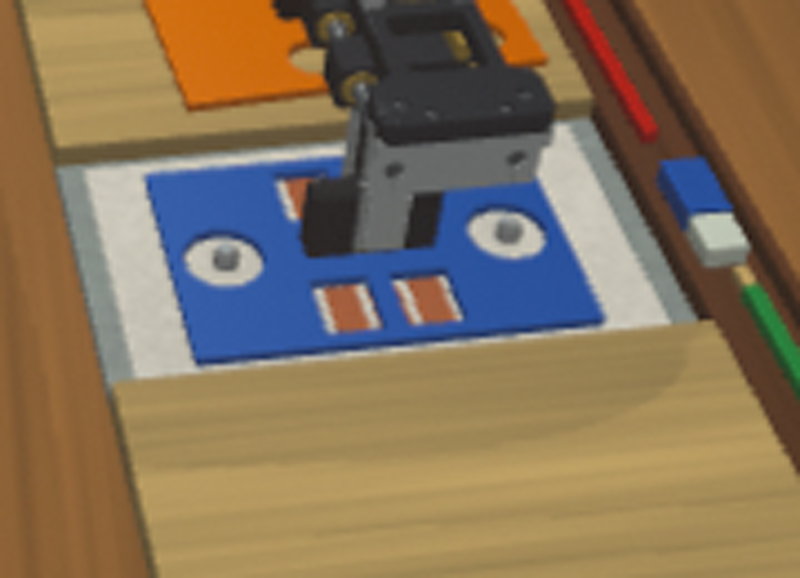

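View pics/w4.png

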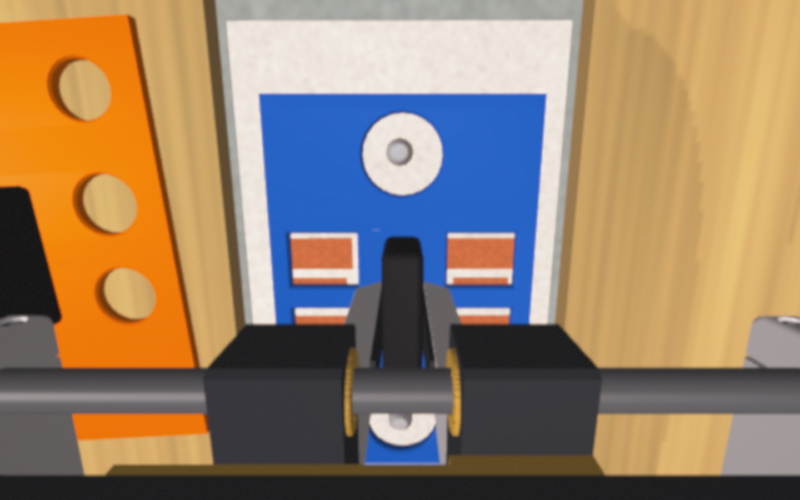

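Both pins now sit centrally in the holes, at wrist (399,152) and side crop (226,258) and (508,231). The TCP height says the plate is within about 0.1 mm of the sheet. I'll lower 0.5 mm, open and retreat.

Request:
drive_tool:
  moves: [0,0,0,0.5,0,0,8,0,0,0,0.5,0,0,25,0,0,0,0.5,0,0,45,0,0,0,0.5,0,0,45,0,0,0,0.5,0,0,45,0,0,0,-15,0,0,45,0,0,0,-50,0,0,45,0,0,0,-100,0,0,45,0,0,0,-150,0,0,45,0,0,0,-170,0,0,45,0,0,0,-170,0,0,45,0,0,0,-170,0,0,45]

```text
time_s: 7.65
tool_pos: [0.5498, 0.0247, 0.1955]
tcp_rot: [[-0.002, 0.997, 0.076], [0.0, 0.076, -0.997], [-1.0, -0.002, -0.0]]
force: [-0.3, 1.1, 0.1]
grip_width: 0.0447
```

Run:
```python
from rig import ctrl, imaging
from h import *
s=imaging.capture("side"); w=imaging.capture("wrist"); e=imaging.capture("scene")
print(ctrl.state()["tool_pos"],ctrl.state()["force"]); plates(s,.013,1500)
cv2.imwrite("pics/w5.png",w["color"][:,:,::-1]);cv2.imwrite("pics/e5.png",e["color"][:,:,::-1])
for n,c,b in(("s5",s,(100,320,300,560)),):
    k=c["color"][b[0]:b[1],b[2]:b[3],::-1]; f=min(800/k.shape[1],600/k.shape[0]); cv2.imwrite(f"pics/{n}.png",cv2.resize(k,None,fx=f,fy=f,interpolation=cv2.INTER_CUBIC))
```

```text
[0.54964201 0.02475397 0.19487008] [-0.40999484  0.47398053  0.28396439]
plate px [294. 355.] rect [ 329.3 -284. ] [ 85.7 127. ] 58.47
   hole px [291.6 370.8] [ 326.8 -312.7] [24.1 20.9]
   hole px [320.2 366.3] [ 368.6 -308.1] [25.5 26.9]
   hole px [276.5 363. ] [ 305.  -299.2] [25.  20.7]
   hole px [266.9 339.7] [ 290.1 -259.8] [25.6 27.9]
   hole px [297.9 343.3] [ 334.5 -268. ] [43.1 54.5]
plate px [402. 207.] rect [550.4  22.9] [178.5 120.8] 4.45
   hole px [397.7 218.9] [535.1 -14.6] [29.4 35.5]
   hole px [415.7 217.2] [570.6 -11.6] [29.6 35.3]
   hole px [369.5 208.5] [485.1  17.8] [37.  37.9]
   hole px [433.3 202.3] [614.6  27.7] [35.8 38.8]
   hole px [400.7 196.7] [555.3  47.3] [80.4 59.8]
```

View pics/s5.png

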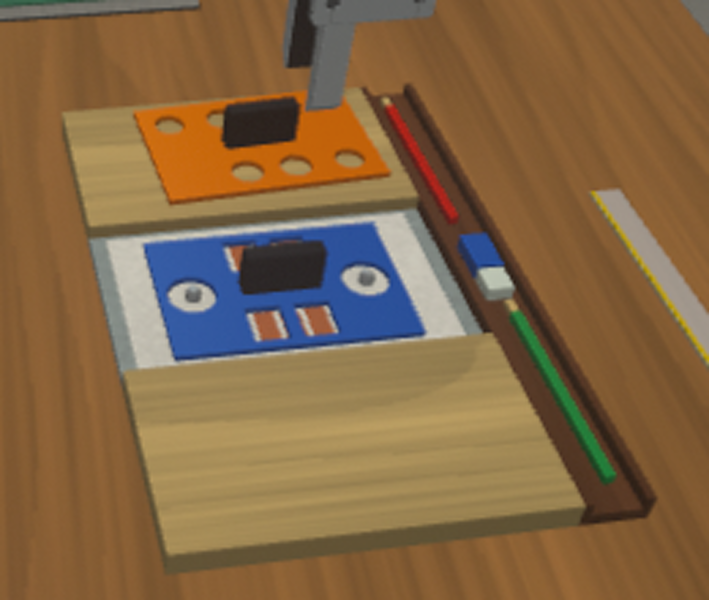

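View pics/w5.png

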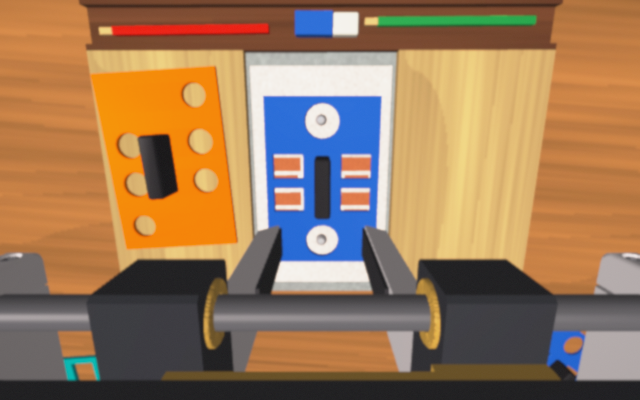

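The plate lies flat with both pins centred in its holes (wrist (322,120) and (322,240)). It didn't shift on release, the gripper is clear and orange is in place.

```bash
python3 -c "
from rig import ctrl
print(ctrl.sign_off())"
```

```text
the job is handed in; nothing more can be done
None
```

The blue template now lies flat on the sheet with both pins through its big end holes, and the job is handed in. I gripped it by the handle and lifted it about 4 mm off the right deck. I then carried it low over the bed, turning it about 3°, lowered it and released it at about 7 s.

- **Final checks:** The side and wrist views show both pins near the centre of their holes. The plate's outline (178.5 x 120.8 mm) fits one lying at sheet height. It did not move when released, and the gripper is about 170 mm clear with only sensor-noise force. The orange template looks undisturbed in the pictures, and the other look-alikes were not touched.
- **Disagreement:** My first side-view estimate of the pins was about 5 mm off in y, because I assumed the wrong height for the pin blobs. The wrist view showed this, and I corrected it before lowering.

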